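# Unhitch the bike trailer's tow arm and hold it up

### The job

Unhitch the bicycle trailer's tow arm: pull the coupler's latch paddle out sideways against its spring, lift the coupler off the ball, and raise it until it is about 10 cm above where it sat. Finish while still holding it there in the gripper, at rest: do not put it down or let go. Leave the bottle, tin, dumbbell and wrench around it where they are.

Things in the scene. Friction and masses are not known exactly. Their poses are not given: they have to be found in the camera images.
- stand: Hitch stand, fixed to the table: plywood board 390 x 190 x 18 mm with a steel ball mount and, at the far end, a fork in which the tow arm is hinged. Origin on the table right under the ball; x runs from the ball along the tow arm to its hinge, y sideways towards the latch paddle, z up. The board covers x -70 to 320, y -95 to 95 mm.
- ball (a point): Centre of the hitch ball, 78 mm above the table. The steel ball is 40 mm across with a flat underside, on a thin neck; the coupler hides it while hitched.
- towarm: Tow arm: 30 mm square tube with a steel coupler (80 x 56 mm, top 108 mm high, open below). Origin: the coupler's point at the ball's centre when hitched, 78 mm above the table; axes then as the stand's. Hinge axis along the stand's y at its x 270, z 90 mm: the coupler end rises (up to 0.8 rad) on an arc, freely, and falls back if let go. 0.4 to 0.85 kg. The latch bolt under the ball locks it down.
- latch_grip (a point): Grip point on the latch paddle's mid-plane, 20 mm below its top. Paddle: upright steel plate 12 mm thick (stand's y), 28 mm wide (x), from 46 to 126 mm above the table; 72 mm to the +y side of the ball, with 38 mm free between it and the coupler's cheek (26 mm below 72 mm height, by the round spring housing). Carried by the tow arm, turns with it; strong enough to lift the arm by.
- latch (a joint): How far the latch is pulled out (m), along the stand's +y, away from the coupler: 0 = locked, 0.018 = end stop. The bolt is clear of the ball beyond 0.008; pull to 0.012 or more before lifting. The spring draws it back with 6 N at 0 and 11.4 N at the stop. It may go back once the coupler is 45 mm up, over the ball's top.
- bottle: Bystander: grey drinks bottle, 66 mm across, 150 mm tall, origin at the centre of its foot.
- tin: Bystander: low round tin, 68 mm across, 55 mm tall, origin at the centre of its foot.
- dumbbell: Bystander: small dumbbell lying along its x, 144 mm long, 56 mm high, origin at the centre of its underside.
- wrench: Bystander: wrench lying along its x, 160 mm long, origin on the table under it.

How it is judged:
By the outcome, as a careful person would: the job done as asked, in the order asked, and still so for the second after the job is handed in, while the arm keeps its last pose, push and grip.
It also fails if it takes over 32 s, if anything falls off the work surface, if the arm or the gripper's body presses on something with over 40 N, if the wrist force passes 120 N, or if a joint passes its speed limit or range.

### The arm

A 6-joint arm with a two-finger parallel gripper is mounted at the origin on the work surface. World frame = base frame: x ahead of the robot, y to its left, z up, the work surface at z = 0. Lengths are in m, angles in rad, forces in N, time in s.
With the tool pointing down it reaches from about 0.275 to 0.875 m from the base axis. Payload 12.5 kg.
Tool frame: the origin (TCP) lies on the centre line of the jaws, within the pads' length; the fingertips stand r.finger_overhang ahead of it and the grasp point (between the pads) lies 3 mm ahead of it (r.finger_overhang is the distance from the TCP to the fingertips, in m); z points along the fingers, y is the line along which they close (so a half turn about z gives the same grasp; the last joint's range is limited). The gripper opens to 85 mm and grips with 20 to 120 N. Pads are 22 mm wide; open, the fingers measure 114 mm over their backs; the gripper's body (76 mm by 85 mm) begins 54 mm behind the grasp point. The pads swing forward as they close: fully open they stand 13 mm farther back than shut.
Start: joints at [1.244, 0.351, 1.652, -0, 1.139, -0.085], TCP at [0.132, 0.534, 0.253] pointing down, gripper open.
Joint ranges: [-2.75, 2.75], [-0.79, 2.1], [0.01, 2.65], [-1.57, 4.71], [0.07, 3.14], [-2.87, 2.87]. Speed limits (rad/s): [2.22, 2.22, 2.79, 3.14, 3.14, 3.14].

### API

Orientations are given as a unit quaternion [x, y, z, w].
In Python, from cell import r, optics gives the robot as it stands. The module is installed in compiled form; this text tells all that it offers. Calls block until the motion is done:
- r.move_to(position, orientation): joint-space move of the TCP to a pose.
- r.move_linear(position, rot=None, vel=0.15): straight line of the TCP; rot=None keeps the orientation; vel is the mean speed in m/s.
- r.set_joints(angles): joint-space move.
- r.set_gripper(opening, squeeze=None): opening from 0.0 (shut) to 1.0 (fully open); squeeze is the grip in N (None keeps the last); returns when the fingers have stopped.
- r.sleep(seconds).
- r.inverse_kinematics(position, orientation): joint angles nearest the present ones, or None.
- optics.get_image(name): name is "side" or "top"; returns a dict with "pixels" (420x560x3 uint8, red, green, blue), "depth" (420x560 float32, m along the optical axis (not along the pixel's ray), 0 where there is no reading), "fx", "fy", "cx", "cy" (pixels), "camera_from_world" (4x4, takes a point from world to camera coordinates). Camera axes: x right, y down, z forward; pixel columns grow to the right and rows downward; lengths in m; the calibration is good to about 2 mm. A picture is of the moment at which its call begins.
A pose or a line that the arm cannot do raises r.PlanningError and nothing moves.
- r.hand_in(): hands the job in; it is judged then, once.
Readings, each from a call of its own:
- r.current_t(): time.
- r.current_q(): joint angles.
- r.current_qvel(): joint speeds.
- r.current_effort(): joint torques, N m.
- r.current_tool_pos(): TCP position.
- r.current_ee_rot(): TCP orientation.
- r.current_contact_force(): force on the tool from outside, world axes, zero at the start.
- r.current_torque(): the same for the moment, N m.
- r.current_opening(): opening from 0.0 (shut) to 1.0 (fully open).
- r.current_finger_force(): force on a finger pad.
Only numpy, scipy, OpenCV 4.12 (cv2) and the standard library are available. Lean on these libraries where they do the work, as an engineer would, in place of code of your own. Each camera call takes 0.05 s, during which the arm holds its last target. There are 200 camera calls.

## Working session

There is one attempt and no reset: what is moved stays moved. The work goes in short steps, each a Python script; the robot and the scene stay as the last script left them, time stands still between calls to the robot, and variables do not carry over. Pictures are saved under pics/ and viewed, at most 10 in all, crops included, and the job is handed in when it is done.

```bash
mkdir -p pics; python3 - <<'E'
from cell import r, optics
import cv2, numpy as np
for n in("top","side"):
    d=optics.get_image(n); cv2.imwrite(f"pics/{n}0.png",d["pixels"][:,:,::-1]); np.savez(f"{n}0.npz",**d)
    print(n,d["fx"],d["cx"],d["cy"],np.round(d["camera_from_world"],3).tolist())
print(r.finger_overhang,r.current_ee_rot(),r.current_tool_pos(),r.current_t())
E
```

```text
top 403.216976642741 284.45709995201105 206.26062481203778 [[0.004, -1.0, 0.009, 0.005], [-0.989, -0.005, -0.149, 0.574], [0.149, -0.009, -0.989, 0.947], [0.0, 0.0, 0.0, 1.0]]
side 408.90326055284424 274.6943832178503 205.2629202059404 [[0.994, -0.109, 0.002, -0.545], [-0.06, -0.564, -0.824, 0.104], [0.091, 0.819, -0.567, 0.739], [0.0, 0.0, 0.0, 1.0]]
0.022 [ 1.20638184e-01  9.92696399e-01 -5.23332864e-04 -1.18515719e-04] [0.13159456 0.53373747 0.25280968] 0.1
```

View pics/top0.png

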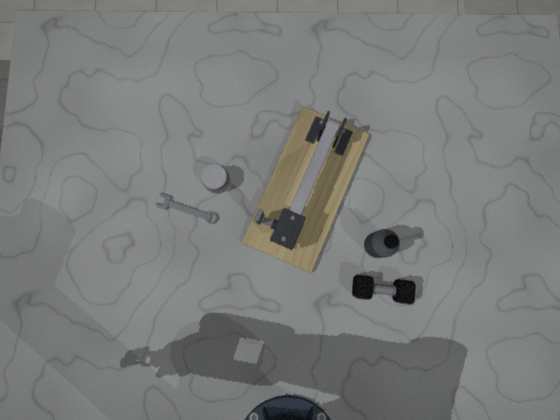

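View pics/side0.png

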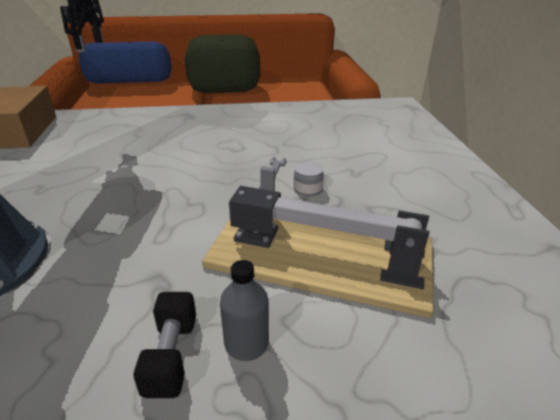

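The top view shows the coupler at about (288,228), the latch paddle at (262,217), the fork near (330,128), and the board corners at (303,105), (371,131), (312,272) and (242,241). The tin is at (215,177), the wrench at (188,209), the bottle at (383,243) and the dumbbell at (384,289). The side view agrees: coupler at (255,210) and paddle at (268,178), with clear space around the paddle.

```bash
cat > h.py <<'E'
import numpy as np, cv2
def cloud(d):
    Z=d["depth"]; v,u=np.indices(Z.shape)
    P=np.stack([(u-d["cx"])/d["fx"]*Z,(v-d["cy"])/d["fy"]*Z,Z],-1)
    T=np.linalg.inv(d["camera_from_world"]); W=P@T[:3,:3].T+T[:3,3]; W[Z==0]=np.nan
    return W
E
python3 - <<'E'
from h import *
W=cloud(np.load("top0.npz")); S=cloud(np.load("side0.npz"))
pix=np.load("top0.npz")["pixels"].astype(int)
z=W[...,2]; print("table z",np.nanmedian(z[300:400,20:100]))
print(np.round(W[300,60],3), np.round(W[228,288],3), np.round(W[217,262],3))
m=((z>.01)&(z<.026)&(pix[...,0]-pix[...,2]>25)).astype(np.uint8)
m=cv2.morphologyEx(m,cv2.MORPH_OPEN,np.ones((3,3)))
c=W[m>0][:,:2].astype(np.float32); rect=cv2.minAreaRect(c); print("board",rect,len(c))
b=cv2.boxPoints(rect)
e=max([(b[(i+1)%4]-b[i]) for i in range(4)],key=lambda k:(np.linalg.norm(k)>.25)*k[0]); ex=e/np.linalg.norm(e); ey=np.array([-ex[1],ex[0]])
ctr=np.array(rect[0]); ball=ctr-.125*ex; yaw=np.arctan2(ex[1],ex[0]); print("yaw",yaw,"ball",ball)
R=np.stack([ex,ey],1)
for n,C in(("top",W),("side",S)):
    q=C.reshape(-1,3); l=(q[:,:2]-ball)@R
    def st(name,k): print(n,name,k.sum(), np.round(np.percentile(np.c_[l,q[:,2]][k],[2,50,98],axis=0),4).tolist() if k.sum() else "")
    st("coupler top",(abs(l[:,0])<.06)&(abs(l[:,1])<.045)&(q[:,2]>.1)&(q[:,2]<.118))
    st("paddle",(abs(l[:,0])<.04)&(l[:,1]>.05)&(l[:,1]<.1)&(q[:,2]>.08)&(q[:,2]<.14))
    st("paddletop",(abs(l[:,0])<.04)&(l[:,1]>.05)&(l[:,1]<.1)&(q[:,2]>.118)&(q[:,2]<.14))
    st("tube",(l[:,0]>.08)&(l[:,0]<.2)&(abs(l[:,1])<.03)&(q[:,2]>.09)&(q[:,2]<.118))
E
```

```text
table z -7.733146757393783e-05
[ 0.344  0.56  -0.002] [ 0.514 -0.001  0.106] [0.542 0.06  0.083]
board ((0.628709077835083, -0.04844693839550018), (0.18891887366771698, 0.3883471190929413), 66.76396179199219) 7812
yaw -0.40554535 ball [0.51384816 0.00086805]
top coupler top 968 [[-0.0385, -0.0271, 0.1027], [0.0047, -0.0008, 0.1074], [0.0563, 0.026, 0.1116]]
top paddle 91 [[-0.0139, 0.0653, 0.0813], [-0.002, 0.0695, 0.1247], [0.0124, 0.0768, 0.1286]]
top paddletop 68 [[-0.0136, 0.0654, 0.1205], [-0.001, 0.0709, 0.1256], [0.0127, 0.0769, 0.1286]]
top tube 642 [[0.082, -0.0148, 0.1011], [0.1391, -0.0006, 0.1047], [0.1971, 0.0138, 0.108]]
side coupler top 1071 [[-0.0385, -0.0288, 0.1008], [0.0067, -0.0071, 0.108], [0.0565, 0.0246, 0.1108]]
side paddle 335 [[-0.0144, 0.0646, 0.0824], [-0.0001, 0.0667, 0.1069], [0.0124, 0.0735, 0.1269]]
side paddletop 90 [[-0.0138, 0.0646, 0.1189], [-0.0002, 0.0676, 0.1246], [0.0122, 0.0759, 0.1273]]
side tube 1202 [[0.0821, -0.0163, 0.0906], [0.1414, -0.0116, 0.1043], [0.1976, 0.0123, 0.1065]]
```

```bash
cat >> h.py <<'E'
from scipy.spatial.transform import Rotation as Ro
yaw=-0.4055; B=np.array([.51385,.00087,0]); A=Ro.from_euler("z",yaw)
HINGE=np.array([.270,0,.090])
def pose(th=0,dy=0,up=0,flip=1):
    """TCP pose gripping the paddle: arm angle th, latch pull dy, up = retreat"""
    p=np.array([-.0005,.0710+dy,.109+up]); T=Ro.from_euler("y",th)
    p=HINGE+T.apply(p-HINGE)
    R0=Ro.from_matrix(np.array([[flip,0,0],[0,-flip,0],[0,0,-1]]))
    return B+A.apply(p),(A*T*R0).as_quat()
E
python3 - <<'E'
from h import *
from cell import r,optics
f={}
for fl in(1,-1):
    qs=[r.inverse_kinematics(*pose(t,d,u,fl)) for t,d,u in((0,0,.06),(0,.015,0),(.2,.015,0),(.39,.015,0))]
    print(fl,[None if q is None else np.round(q,2).tolist() for q in qs])
    f[fl]=9 if any(q is None for q in qs) else max(abs(q[5]) for q in qs)
fl=min(f,key=f.get); print("flip",fl)
r.set_gripper(.42,80)
r.move_to(*pose(0,0,.06,fl))
print(r.current_opening(),r.current_tool_pos(),pose(0,0,.06,fl)[0],r.current_t())
d=optics.get_image("side"); cv2.imwrite("pics/s1.png",cv2.resize(d["pixels"][80:290,160:440,::-1],None,fx=2.8,fy=2.8))
E
```

```text
1 [[0.04, 0.45, 1.74, -0.0, 0.95, 2.01], [0.06, 0.55, 1.76, -0.0, 0.84, 2.04], [0.02, 0.55, 1.59, 0.09, 1.18, 1.95], [-0.02, 0.61, 1.4, 0.14, 1.49, 1.92]]
-1 [[0.04, 0.45, 1.74, -0.0, 0.95, -1.13], [0.06, 0.55, 1.76, -0.0, 0.84, -1.1], [0.02, 0.55, 1.59, 0.09, 1.18, -1.19], [-0.02, 0.61, 1.4, 0.14, 1.49, -1.22]]
flip -1
0.4234660286082246 [0.54133019 0.06704681 0.16910171] [0.5413985  0.06630951 0.169     ] 2.875
```

View pics/s1.png

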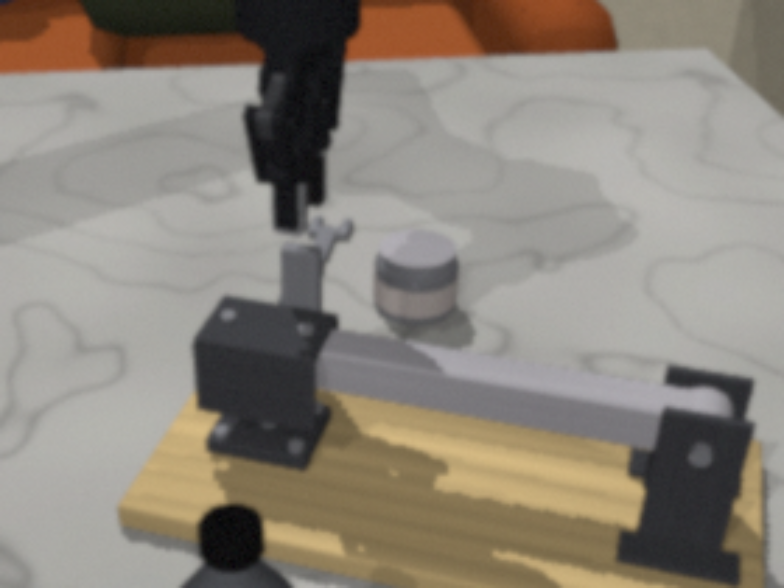

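The side crop shows the fingers straddling the paddle's plane, with the near fingertip at (288,225) above the paddle top at (300,250). Next: descend, grip and pull.

```bash
python3 - <<'E'
from h import *
from cell import r,optics
st=lambda n:print(n,round(r.current_t(),2),"F",np.round(A.inv().apply(r.current_contact_force()),1),"open",round(r.current_opening(),3),"ff",r.current_finger_force(),"loc",np.round(A.inv().apply(np.array(r.current_tool_pos())-B),4))
r.move_linear(pose(0,0,0,-1)[0],vel=.05); st("down")
r.set_gripper(0,80); st("grip")
r.move_linear(pose(0,.008,0,-1)[0],vel=.02); st("8mm")
r.move_linear(pose(0,.015,0,-1)[0],vel=.02); r.sleep(.2); st("15mm")
for n in("top","side"):
    d=optics.get_image(n); np.savez(f"{n}1.npz",**d)
    a=d["pixels"][80:290,160:440] if n=="side" else d["pixels"][160:300,200:387]
    cv2.imwrite(f"pics/{n}2.png",cv2.resize(a[:,:,::-1],None,fx=2.8,fy=2.8))
E
```

```text
down 4.28 F [-0.5  0.2 -0.3] open 0.416 ff 0.0 loc [-0.0004  0.0711  0.1093]
grip 4.61 F [-2.3 11.6  1.6] open 0.131 ff 78.739013671875 loc [-0.0003  0.0725  0.1096]
8mm 5.16 F [ 0.2 -7.3  5.6] open 0.126 ff 79.65405106544495 loc [-0.0003  0.0783  0.1093]
15mm 5.86 F [ 0.5 -9.9  5.4] open 0.136 ff 79.7156810760498 loc [-0.0003  0.0849  0.1093]
```

View pics/side2.png

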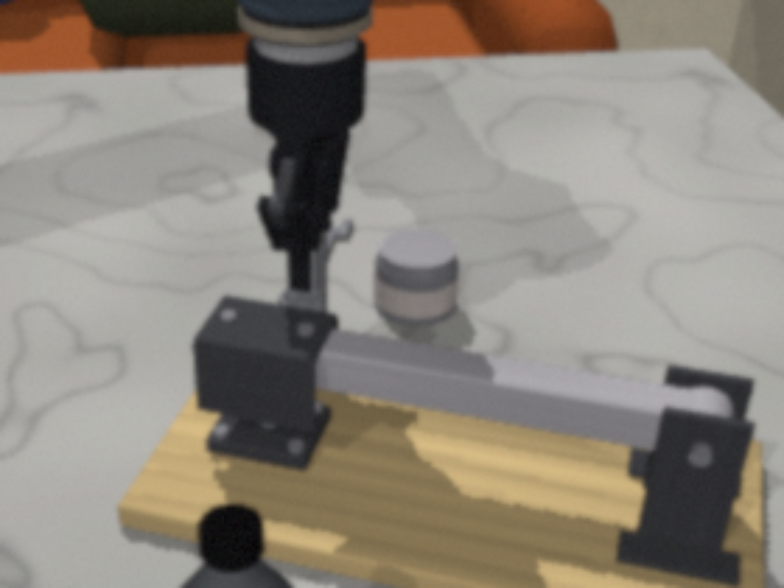

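The paddle is clamped between the fingers (at about (300,270)) and the coupler is still seated. The 9.9 N pull means the latch is about 13 mm out. I'll pull 2 mm more, then lift along the hinge arc, checking the force as I go.

```bash
python3 - <<'E'
from h import *
from cell import r,optics
def st(n):
    F=A.inv().apply(r.current_contact_force())
    print(n,round(r.current_t(),2),"F",np.round(F,1),"open",round(r.current_opening(),3),"loc",np.round(A.inv().apply(np.array(r.current_tool_pos())-B),4)); return F
p=lambda t:pose(t,.017,0,-1)
r.move_linear(p(0)[0],vel=.02); r.sleep(.2); st("17mm")
for t in(.03,.06,.12,.18,.24,.30,.34,.377):
    r.move_linear(*p(t),vel=.05); F=st(t)
    if np.linalg.norm(F)>35: print("STOP"); break
r.sleep(.5); st("end")
for n in("top","side"):
    d=optics.get_image(n); np.savez(f"{n}2.npz",**d)
cv2.imwrite("pics/side3.png",d["pixels"][:,:,::-1])
E
```

```text
17mm 6.41 F [ 0.3 -9.6  6.3] open 0.126 loc [-0.0004  0.0868  0.1093]
0.03 6.72 F [  2.4 -10.6  -4.1] open 0.127 loc [0.0002 0.0865 0.1166]
0.06 7.04 F [  2.1 -10.2  -4.2] open 0.125 loc [0.0011 0.0865 0.1246]
0.12 7.52 F [ 0.5 -9.9 -4.1] open 0.128 loc [0.0037 0.0864 0.1406]
0.18 7.99 F [  0.8 -10.3  -4.5] open 0.13 loc [0.0072 0.0864 0.1564]
0.24 8.47 F [  0.5 -11.1  -4. ] open 0.133 loc [0.0117 0.0864 0.172 ]
0.3 8.94 F [ -1.5 -10.2  -3.8] open 0.126 loc [0.017  0.0864 0.1873]
0.34 9.31 F [ -1.4 -10.5  -3.5] open 0.132 loc [0.0212 0.0864 0.1974]
0.377 9.66 F [-1.6 -9.6 -2.7] open 0.126 loc [0.0253 0.0864 0.2066]
end 10.16 F [-2.3 -9.6 -3.9] open 0.131 loc [0.0253 0.0864 0.2065]
```

View pics/side3.png

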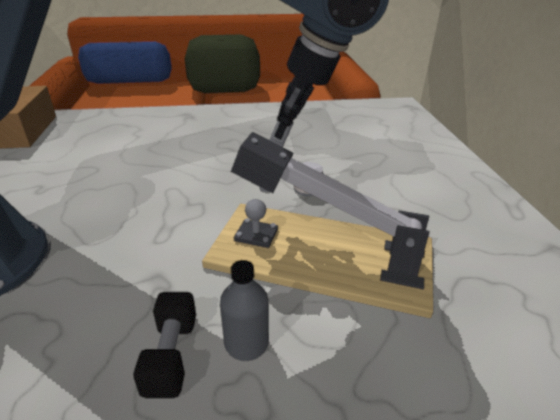

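The coupler (265,162) is clear of the bare ball (255,208) and held by the paddle, and the bystanders haven't moved. I'll measure the height and check it's at rest, then hand in if it's good.

```bash
python3 - <<'E'
from h import *
from cell import r
q=cloud(np.load("side2.npz")).reshape(-1,3); l=A.inv().apply(q-B)
k=(l[:,0]>.07)&(l[:,0]<.22)&(abs(l[:,1])<.012)&(l[:,2]>.09)
s,c=np.polyfit(l[k,0],l[k,2],1); th=-np.arctan(s)
z=HINGE[2]+.27*np.sin(th)-.012*np.cos(th); rise=z-.078
print("angle",th,"rise",rise,k.sum(),"qvel",np.abs(r.current_qvel()).max(),r.current_t())
if .092<rise<.108: print(r.hand_in())
E
```

```text
angle 0.892285237339525 rise 0.21466556463821457 899 qvel 0.0010334261572863728 10.2583
```

```bash
python3 - <<'E'
from h import *
from cell import r
for n in("side2","top2"):
    q=cloud(np.load(n+".npz")).reshape(-1,3); l=A.inv().apply(q-B)
    for th0 in(.30,.34,.377,.42):
        a=Ro.from_euler("y",-th0).apply(l-HINGE)+HINGE   # back to hitched frame
        k=(a[:,0]>.09)&(a[:,0]<.2)&(abs(a[:,1])<.012)&(abs(a[:,2]-.104)<.018)
        s=np.polyfit(a[k,0],a[k,2],1)[0]; th=th0-np.arctan(s)
        print(n,th0,k.sum(),"th",round(th,3),"rise",round(.27*np.sin(th)+.012*(1-np.cos(th)),4),"top z",round(np.median(a[k,2]),4))
E
```

```text
side2 0.3 541 th 0.376 rise 0.1 top z 0.1136
side2 0.34 538 th 0.376 rise 0.0999 top z 0.1086
side2 0.377 538 th 0.376 rise 0.0999 top z 0.104
side2 0.42 539 th 0.376 rise 0.0999 top z 0.0986
top2 0.3 195 th 0.376 rise 0.1 top z 0.1119
top2 0.34 198 th 0.376 rise 0.1 top z 0.108
top2 0.377 200 th 0.376 rise 0.0999 top z 0.1043
top2 0.42 202 th 0.376 rise 0.1 top z 0.1001
```

Both cameras give a rise of 100 mm (the first fit had picked up gripper points), so I'm handing in.

```bash
python3 -c "
from cell import r
print(r.hand_in())"
```

```text
the job is handed in; nothing more can be done
None
```

The tow arm is unhitched and handed in: I pulled the latch out about 14 mm, lifted the coupler off the ball and am holding it at rest, 100 mm above its seat on both cameras, with the bottle, tin, dumbbell and wrench untouched.

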